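# Find the stamped parts crate and push it to the dispatch line

### The job

One of the two empty blue crates has a round red stamp underneath. With the fingertips and without lifting the crates off the bench, tip each one up on its near edge towards the robot until it leans on the sloped rest and its underside shows to the front, first the crate on the robot's left and then the one on its right, keep each so for a second and let it back down flat. Then push the stamped crate straight out along the bench until it stands centred on the yellow dispatch line, roughly square to it, and leave the other crate in its place and the capacitor, screwdriver and jar undisturbed.

Things in the scene. Friction and masses are not known exactly. Their poses are not given: they have to be found in the camera images.
- crate_a: one of two identical empty blue crates with a heavy grey base, 120 (x) by 150 (y) by 70 mm high, walls 4 mm, 0.28-0.56 kg, centre of mass 12 mm up: tipped on its near lower edge and let go it falls back flat. Origin at centre of underside, z up, +x away from robot. Starts with its -x wall about parallel to and 2-7 mm from the rest's lip; the one at the stamp is the stamped one; sides vary.
- crate_b: one of two identical empty blue crates with a heavy grey base, 120 (x) by 150 (y) by 70 mm high, walls 4 mm, 0.28-0.56 kg, centre of mass 12 mm up: tipped on its near lower edge and let go it falls back flat. Origin at centre of underside, z up, +x away from robot. Starts with its -x wall about parallel to and 2-7 mm from the rest's lip; the one at the stamp is the stamped one; sides vary.
- crate_a_toe (a point): middle of the near (-x) lower edge of crate_a, 60 mm from its origin: the edge about which it tips
- crate_b_toe (a point): middle of the near (-x) lower edge of crate_b, 60 mm from its origin: the edge about which it tips
- stamp (a point): the stamp: a red disc 68 mm across on a white disc 84 mm across, centred under the base plate of one of the two crates, 2 mm above the crate's underside; hidden from the cameras until that crate is tipped. The other crate's underside is plain grey.
- rest: fixed aluminium wedge on the robot's side of the crates, 640 mm (y). Its far face is a lip 6 mm high; from there the top slopes up towards the robot at 18 deg, 46 mm to a 21 mm high back. Origin on the bench, mid lip face; +x away from robot, +y to its left. A crate pushed to the robot high on its far wall catches on the lip, tips, and leans at about 70 deg; its near lower edge creeps some mm off the lip.
- dispatch_line: straight yellow tape line flat on the bench, 40 mm wide, 740 mm long along its y, 1 mm thick and not in the way of sliding; origin at its centre, +x away from the robot; it lies beyond the crates, nearly parallel to the sloped rest, 195 to 230 mm from its lip.
- capacitor_mid (a point): bystander: upright black and silver capacitor can between the crates, 60 mm in diameter, 103 mm high with its terminals; this point is half-way up (50 mm)
- screwdriver_mid (a point): bystander: screwdriver with a red handle, 190 mm long, lying on the bench to the left of the crates; this point is at its middle
- jar_mid (a point): bystander: closed jar, 56 mm in diameter, 75 mm high, standing to the right of the crates; this point is half-way up
Not all that is in view belongs to the job. What is shaped like the crate_b but pink or turquoise is not meant.

How it is judged:
On the way, in this order (a step that is already met when the one before it is completed fails the run):
1. the crate on the robot's left is tipped beyond 63 degrees and kept there 0.5 s (((y of crate_a in the frame of rest above 0 m and angle between crate_a's own z axis and vertical above 1.1 rad) or (y of crate_b in the frame of rest above 0 m and angle between crate_b's own z axis and vertical above 1.1 rad))), for 0.5 s.
2. then the crate on the robot's right is tipped beyond 63 degrees and kept there 0.5 s (((y of crate_a in the frame of rest below 0 m and angle between crate_a's own z axis and vertical above 1.1 rad) or (y of crate_b in the frame of rest below 0 m and angle between crate_b's own z axis and vertical above 1.1 rad))), for 0.5 s.
At the end, for the whole second after the job is handed in: The stamped crate stands flat and at rest on the dispatch line, its middle within 30 mm of the line's centre line and within the line's length, square to it within 20 degrees; the other crate stands flat, within 40 mm of where it began (x of crate_a in the frame of dispatch_line between -0.03 and 0.03 m and y of crate_a in the frame of dispatch_line between -0.33 and 0.33 m and angle between the x axis of crate_a and the x axis of dispatch_line, either way round below 0.35 rad and angle between each of crate_a, crate_b's own z axis and vertical below 0.06 rad and distance of crate_b from where it was at the start of the episode below 0.04 m and linear speed of each of crate_a, crate_b below 0.02 m/s); the robot touches nothing.
It fails at once if the capacitor, screwdriver or jar is moved more than 25 mm (distance of any of capacitor_mid, screwdriver_mid, jar_mid from where it was at the start of the episode above 0.025 m).
It fails at once if a crate is lifted: its near lower edge is more than 30 mm above the bench (height (world z) of any of crate_a_toe, crate_b_toe above 0.03 m).
It fails at once if a crate is toppled over (angle between any of crate_a, crate_b's own z axis and vertical above 1.45 rad).
It fails at once if the plain crate is pushed more than 120 mm away from its place (distance of crate_b from where it was at the start of the episode above 0.12 m).
It also fails if it takes over 72 s, if anything falls off the work surface, if the arm or the gripper's body presses on something with over 40 N, if the wrist force passes 120 N, or if a joint passes its speed limit or range.

### The arm

A 7-joint arm with a two-finger parallel gripper is mounted at the origin on the work surface. World frame = base frame: x ahead of the robot, y to its left, z up, the work surface at z = 0. Lengths are in m, angles in rad, forces in N, time in s.
With the tool pointing down it reaches from about 0.4 to 0.85 m from the base axis. Payload 6.9 kg.
Tool frame: the origin (TCP) lies midway between the tips of the shut fingers; the grasp point (between the pads) lies behind it (ctrl.pinch_z is the z of the grasp point in the tool frame, in m); z points along the fingers, y is the line along which they close (so a half turn about z gives the same grasp; the last joint's range is limited). The gripper opens to 85 mm and grips with 20 to 120 N. Pads are 22 mm wide; open, the fingers measure 114 mm over their backs; the gripper's body (76 mm by 85 mm) begins 54 mm behind the grasp point. The pads swing forward as they close: fully open they stand 13 mm farther back than shut.
Start: joints at [-1.216, 0.507, -0.238, 1.5, 0.126, 1.149, -0.155], TCP at [0.154, 0.606, 0.231] pointing down, gripper open.
Joint ranges: [-3.08, 3.08], [-0.24, 2.05], [-1.43, 1.35], [0, 2.5], [-1.52, 4.66], [0.17, 1.96], [-2.89, 2.89]. Speed limits (rad/s): [2.39, 2.39, 3.14, 3.14, 3.14, 3.14, 3.14].

### API

Orientations are given as a unit quaternion [w, x, y, z].
In Python, from station import ctrl, get_state, vision, ticket, models gives the robot as it stands. Calls block until the motion is done:
- ctrl.movep(position, orientation): joint-space move of the TCP to a pose.
- ctrl.movel(position, frame=None, max_speed=0.15): straight line of the TCP; frame=None keeps the orientation; max_speed is the mean speed in m/s.
- ctrl.set_joints(angles): joint-space move.
- ctrl.ungrasp() and ctrl.close_gripper(force=None): open the fingers fully, or close them until they stop; force is the grip in N (None keeps the last).
- ctrl.pause(seconds).
- ctrl.ik(position, orientation): joint angles nearest the present ones, or None.
- get_state(): the state.
- vision.grab_frame(name): name is "side" or "top" or "wrist"; returns (picture, depth): 384x512x3 uint8, blue, green, red; 384x512 float32, m along the optical axis (not along the pixel's ray), 0 where there is no reading.
- vision.camera_info(name): a dict with "mtx" (3x3 intrinsics, pixels), "R" (3x3) and "t" (3): a world point X has camera coordinates R X + t; the wrist camera has in their place "hand_eye" (4x4, takes a point from camera to tool coordinates, whose origin is the TCP and whose axes are the flange's). Camera axes: x right, y down, z forward; pixel columns grow to the right and rows downward; lengths in m; the calibration is good to about 2 mm. A picture is of the moment at which its call begins: read the wrist's pose just before it. camera_info takes no time and is no camera call.
A pose or a line that the arm cannot do raises ctrl.Unreachable and nothing moves.
- ticket.close_job(): hands the job in; it is judged then, once.
Trained networks look in the newest picture that a camera, given by its name, has taken for a name from the list of things; names that differ only in an ending like _2 or _b are one class to them, and where a whole thing is asked for, a point or a joint stands for the part that bears it (a point fixed in the world has none). Each returns a list of dicts, best first, with "p" (0 to 1); they miss things now and then, are a little off and sometimes report something else, mostly with a low value. They report only what shows in the picture. A call takes as long as a camera call. They do not tell look-alikes from the thing itself.
- models.recognise(camera, target): "point" ([column, row] in pixels, amid what is visible of it).
- models.masks_of(camera, target): "mask" (384x512 bool, what is visible of it) and "point" ([column, row] in pixels, amid what is visible of it).
The state is a dict: "time": time; "qpos": joint angles; "qd": joint speeds; "tau": joint torques, N m; "tcp_pos": TCP position; "eef_rot": TCP orientation; "contact_force": force on the tool from outside, world axes, zero at the start; "wrist_torque": the same for the moment, N m; "width": finger opening in m; "gripper_force": force on a finger pad.
Only numpy, scipy, OpenCV 4.12 (cv2) and the standard library are available. Lean on these libraries where they do the work, as an engineer would, in place of code of your own. Each camera call takes 0.05 s, during which the arm holds its last target. There are 200 camera calls.

## Working session

There is one attempt and no reset: what is moved stays moved. The work goes in short steps, each a Python script; the robot and the scene stay as the last script left them, time stands still between calls to the robot, and variables do not carry over. Pictures are saved under pics/ and viewed, at most 10 in all, crops included, and the job is handed in when it is done.

```bash
mkdir -p pics; ls; python3 - <<'E'
from station import ctrl, get_state, vision, models
import cv2, numpy as np
s=get_state(); print(s['time'],s['tcp_pos'],s['eef_rot'],ctrl.pinch_z,s['width'])
ims=[]
for n in ("side","top"):
    im,d=vision.grab_frame(n); c=vision.camera_info(n)
    print(n,c['mtx'].tolist() if hasattr(c['mtx'],'tolist') else c['mtx'],'cam pos',(-np.array(c['R']).T@np.array(c['t'])).round(3),np.array(c['R']).round(2).tolist())
    K=np.array(c['mtx']);R=np.array(c['R']);t=np.array(c['t'])
    np.savez(f'{n}0.npz',im=im,d=d,K=K,R=R,t=t)
    for tg in ("crate_a","rest","dispatch_line","capacitor_mid","screwdriver_mid","jar_mid"):
        for r in models.masks_of(n,tg)[:4]:
            m=r['mask']&(d>0); v,u=np.nonzero(m); z=d[m]
            X=(R.T@((np.linalg.inv(K)@np.c_[u,v,np.ones(len(u))].T*z)-t[:,None])).T
            print(n,tg,round(r['p'],2),np.round(r['point']),m.sum(),np.percentile(X,[3,50,97],axis=0).round(3).tolist() if len(X) else '')
    ims.append(im)
for n,i in zip(("side","top"),ims): cv2.imwrite(f'pics/{n}0.png',cv2.resize(i,(768,576)))
E
```

```text
pics
0.0 [0.15381354 0.60527443 0.23042949] [-9.38576853e-05  1.24030370e-01  9.92278036e-01 -8.69997933e-04] -0.0187 0.08557342983876882
side [[408.9797163014155, 0.0, 258.243087687222], [0.0, 408.9797163014155, 197.67598898963774], [0.0, 0.0, 1.0]] cam pos [ 0.368 -0.713  0.87 ] [[0.99, -0.13, -0.01], [-0.1, -0.72, -0.68], [0.08, 0.68, -0.73]]
side crate_a 0.83 [180. 306.] 4395 [[0.177, -0.301, 0.007], [0.244, -0.229, 0.016], [0.321, -0.178, 0.071]]
side crate_a 0.74 [181. 128.] 1773 [[0.183, 0.343, 0.006], [0.246, 0.439, 0.035], [0.313, 0.506, 0.071]]
side crate_a 0.65 [300. 250.] 3449 [[0.478, -0.211, 0.007], [0.543, -0.126, 0.022], [0.599, -0.057, 0.071]]
side crate_a 0.6 [264. 161.] 1951 [[0.444, 0.127, 0.007], [0.503, 0.23, 0.034], [0.565, 0.284, 0.071]]
side rest 0.55 [257. 234.] 3142 [[0.396, -0.275, 0.006], [0.44, -0.058, 0.015], [0.478, 0.314, 0.022]]
side dispatch_line 0.76 [345. 232.] 2852 [[0.643, -0.312, -0.001], [0.68, -0.075, 0.002], [0.712, 0.373, 0.005]]
side capacitor_mid 0.63 [277. 196.] 764 [[0.491, 0.017, 0.005], [0.516, 0.027, 0.074], [0.545, 0.068, 0.102]]
si
[... 666 characters left out ...]
[0.445, 0.134, 0.003], [0.51, 0.214, 0.011], [0.568, 0.281, 0.072]]
top rest 0.85 [255. 203.] 2675 [[0.392, -0.265, 0.002], [0.435, 0.035, 0.014], [0.478, 0.337, 0.023]]
top rest 0.57 [151. 195.] 286 [[0.417, 0.37, -0.001], [0.473, 0.388, 0.021], [0.549, 0.414, 0.029]]
top dispatch_line 0.72 [247. 139.] 2359 [[0.637, -0.295, -0.003], [0.674, 0.058, 0.002], [0.71, 0.396, 0.007]]
top capacitor_mid 0.7 [304. 170.] 1784 [[0.48, -0.206, 0.004], [0.545, -0.136, 0.011], [0.6, -0.058, 0.072]]
top screwdriver_mid 0.69 [153. 197.] 233 [[0.417, 0.369, -0.0], [0.459, 0.386, 0.022], [0.509, 0.409, 0.029]]
top jar_mid 0.58 [357. 162.] 300 [[0.538, -0.328, 0.002], [0.56, -0.3, 0.073], [0.586, -0.28, 0.08]]
```

View pics/top0.png

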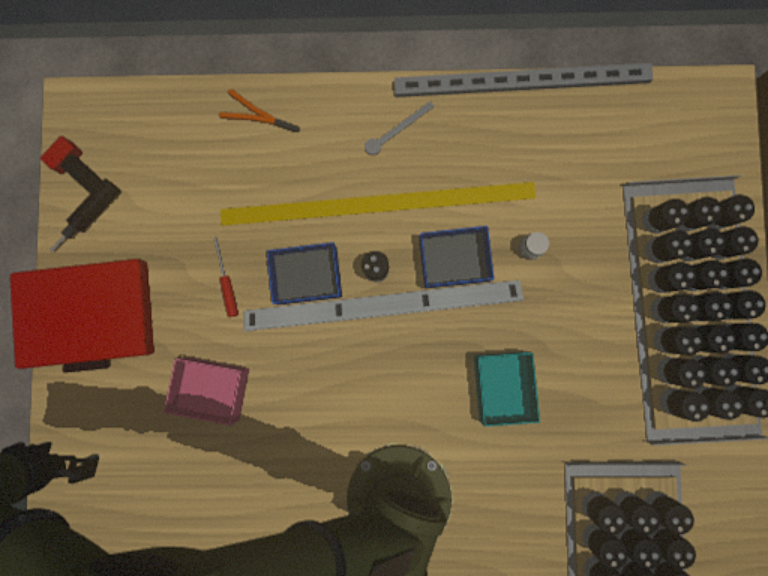

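View pics/side0.png

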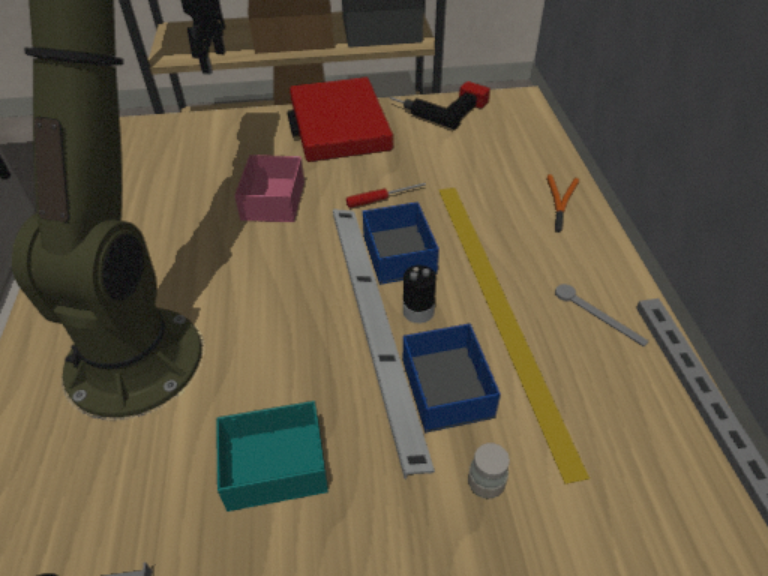

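The two blue crates at view pixels (304,273) and (455,257) are the targets. The look-alikes, pink at (207,390) and turquoise at (507,387), are excluded by colour. The cap is at (374,265), the jar at (537,245) and the screwdriver at (227,280). Next I'll fit the geometry.

```bash
python3 - <<'E'
from station import ctrl, get_state, vision
import numpy as np, cv2
h=vision.camera_info("wrist"); print(np.array(h['hand_eye']).round(3).tolist(), np.array(h['mtx']).round(0).tolist())
def cloud(n):
    f=np.load(n+'0.npz'); d=f['d']; v,u=np.nonzero(d>0)
    X=(np.c_[u,v,np.ones(len(u))]@np.linalg.inv(f['K']).T*d[v,u][:,None]-f['t'])@f['R']
    hsv=cv2.cvtColor(f['im'],cv2.COLOR_BGR2HSV)[v,u].astype(int)
    return X,hsv
for n in('side','top'):
    X,c=cloud(n)
    blue=(abs(c[:,0]-112)<12)&(c[:,1]>120)
    for nm,y0,y1 in(('L',.1,.32),('R',-.25,-.03)):
        m=blue&(X[:,1]>y0)&(X[:,1]<y1)&(X[:,0]>.4)&(X[:,0]<.65)&(X[:,2]>.045)&(X[:,2]<.085)
        r=cv2.minAreaRect(X[m][:,:2].astype(np.float32)); print(n,nm,m.sum(),np.round(r[0],4),np.round(r[1],4),r[2],np.percentile(X[m][:,2],90).round(4))
    y=(abs(c[:,0]-27)<6)&(c[:,1]>190)&(abs(X[:,2])<.02)&(X[:,0]>.6)&(X[:,0]<.76)&(abs(X[:,1])<.45)
    r=cv2.minAreaRect(X[y][:,:2].astype(np.float32)); print(n,'line',y.sum(),r, 'median',np.polyfit(X[y][:,1],X[y][:,0],1))
    g=(c[:,1]<50)&(X[:,0]>.37)&(X[:,0]<.5)&(X[:,1]>-.32)&(X[:,1]<.36)&(X[:,2]<.03)&(X[:,2]>-.01)
    # lip = max x (grey) per y bin, back = min
    ys=np.arange(-.25,.31,.02); L=[];B=[]
    for yy in ys:
        k=g&(abs(X[:,1]-yy)<.01); xs=X[k][:,0]
        L.append(np.percentile(xs,96) if len(xs)>5 else np.nan);B.append(np.percentile(xs,4) if len(xs)>5 else np.nan)
    L=np.array(L);B=np.array(B);ok=~np.isnan(L); 
    print(n,'lip',np.polyfit(ys[ok],L[ok],1).round(4),'back',np.polyfit(ys[ok],B[ok],1).round(4))
s=get_state()
q=s['qpos']
def R2q(R):
    from scipy.spatial.transform import Rotation as Ro
    a=Ro.from_matrix(R).as_quat(); return [a[3],*a[:3]]
yaw=.087
for sg in(1,-1):
  for a in(0,20,40,60,75):
    a_=np.radians(a); z=np.array([-np.sin(a_),0,-np.cos(a_)]); y=np.array([0,sg,0.]); x=np.cross(y,z)
    Rz=np.array([[np.cos(yaw),-np.sin(yaw),0],[np.sin(yaw),np.cos(yaw),0],[0,0,1]])
    R=Rz@np.c_[x,y,z]
    print(sg,a,[ (None if ctrl.ik(p,R2q(R)) is None else np.round(ctrl.ik(p,R2q(R)),2).tolist()) for p in([.45,.21,.13],[.48,-.13,.13],[.58,.21,.06],[.61,-.13,.06])])
E
```

```text
[[-0.001, -0.956, -0.294, 0.076], [1.0, -0.001, -0.0, 0.001], [-0.0, -0.294, 0.956, -0.143], [0.0, 0.0, 0.0, 1.0]] [[336.0, 0.0, 251.0], [0.0, 336.0, 188.0], [0.0, 0.0, 1.0]]
side L 680 [0.5045 0.2066] [0.1182 0.1561] 6.3344268798828125 0.0701
side R 986 [ 0.538  -0.1336] [0.1185 0.1516] 5.4943108558654785 0.0707
side line 1075 ((0.6717541813850403, 0.04090648889541626), (0.037848442792892456, 0.7328591346740723), 4.358957290649414) median [-0.07593563  0.67467372]
side lip [-0.0469  0.4739] back [-0.0993  0.4145]
top L 150 [0.5049 0.2067] [0.1169 0.1494] 6.411356449127197 0.0731
top R 127 [ 0.5387 -0.1321] [0.1172 0.1482] 5.701016902923584 0.0738
top line 2126 ((0.673543393611908, 0.04401639103889465), (0.03976855054497719, 0.7353264689445496), 4.267889976501465) median [-0.07428148  0.67628369]
top lip [-0.0423  0.4796] back [-0.0995  0.4165]
1 0 [[-0.35, 0.43, -0.19, 1.97, 0.12, 0.75, 1.05], [0.11, 0.43, 0.15, 1.97, -0.09, 0.74, 1.97], [-0.26, 0.67, -0.21, 1.73, 0.19, 0.76, 1.1], [0.19, 0.67, -0.03, 1.71, 0.03, 0.76, 1.8]]
1 20 [[-0.25, 0.61, -0.25, 1.69, 0.01, 1.18, 1.17], [0.1, 
[... 465 characters left out ...]
.46, 0.47, 1.98, -0.3, 0.77, -1.65], [-0.42, 0.63, 1.01, 1.98, -0.68, 0.92, -0.53], [-0.65, 0.71, 0.45, 1.73, -0.41, 0.79, -1.5], [-0.16, 0.74, 0.56, 1.71, -0.51, 0.83, -0.85]]
-1 20 [[-0.7, 0.65, 0.49, 1.7, -0.37, 1.24, -1.54], [-0.24, 0.7, 0.69, 1.7, -0.28, 1.21, -0.95], [-0.58, 0.9, 0.49, 1.38, -0.43, 1.33, -1.48], [-0.18, 0.95, 0.67, 1.36, -0.4, 1.32, -0.98]]
-1 40 [[-0.62, 0.87, 0.52, 1.44, -0.41, 1.66, -1.48], [-0.21, 0.91, 0.68, 1.44, -0.2, 1.59, -0.99], [-0.5, 1.13, 0.53, 1.01, -0.47, 1.82, -1.5], [-0.13, 1.17, 0.68, 0.99, -0.32, 1.79, -1.04]]
-1 60 [[-0.4, 1.03, 0.16, 1.21, -0.29, 1.96, -1.68], [-0.19, 1.13, 0.69, 1.21, -0.13, 1.92, -0.97], None, None]
-1 75 [None, None, None, None]
```

```bash
cat > h.py <<'E'
from station import ctrl, get_state, vision, models, ticket
import numpy as np, cv2
from scipy.spatial.transform import Rotation as Ro
PSI=.099; U=np.array([np.cos(PSI),np.sin(PSI),0]); Z=np.array([0,0,1.])
A=np.radians(40)
LIP={'L':np.array([.4422,.1998,0]),'R':np.array([.4758,-.1390,0])}
def quat(a,sg=-1,psi=PSI):
    z=np.array([-np.sin(a),0,-np.cos(a)]); y=np.array([0,sg,0.])
    q=(Ro.from_euler('z',psi)*Ro.from_matrix(np.c_[np.cross(y,z),y,z])).as_quat()
    return [q[3],*q[:3]]
def tcp(side,th,h=.055,off=0.,toe=None):
    """TCP touching the far wall at tilt th (rad), tip h up the wall, off clear of it"""
    toe=.006*np.tan(th) if toe is None else toe
    s=.011*abs(np.cos(A)*np.cos(th)-np.sin(A)*np.sin(th))+off
    b=.12+s
    return LIP[side]+U*(toe+b*np.cos(th)-h*np.sin(th))+Z*(b*np.sin(th)+h*np.cos(th))
def F(): return np.array(get_state()['contact_force'])
def log(*k):
    s=get_state(); print(*k,'t%.2f'%s['time'],np.round(s['tcp_pos'],4),'F',np.round(s['contact_force'],1),flush=True)
def snap(n,f,scale=1.5):
    im,d=vision.grab_frame(n); cv2.imwrite('pics/'+f,cv2.resize(im,None,fx=scale,fy=scale)); return im,d
E
cat > t1.py <<'E'
import sys
from h import *
s=sys.argv[1]
ctrl.close_gripper()
p=tcp(s,0,off=.03)
ctrl.movep(p+Z*.15,quat(A)); log('above')
ctrl.movel(p,max_speed=.2); F0=F(); log('pre')
for d in (0,6,12,18,26,34,42,50,56,62,67,70):
    ctrl.movel(tcp(s,np.radians(d)),max_speed=.08); log(d)
    if np.linalg.norm(F()-F0)>30: print('STOP'); break
im,d=snap('wrist','w%s.png'%s); snap('side','s%s.png'%s)
log('end')
E
python3 t1.py L
```

```text
Traceback (most recent call last):
  File "t1.py", line 6, in <module>
    ctrl.movep(p+Z*.15,quat(A)); log('above')
    ~~~~~~~~~~^^^^^^^^^^^^^^^^^
station.Unreachable: the arm cannot take that pose within its joint ranges
```

```bash
python3 - <<'E'
from h import *
import h
for deg in (30,35,40):
    h.A=np.radians(deg)
    for s in 'LR':
        print(deg,s,[(d,ctrl.ik(tcp(s,np.radians(d)),quat(h.A)) is not None) for d in (0,12,26,42,56,70)],
         'pre',[ctrl.ik(tcp(s,0,off=.03)+Z*k,quat(h.A)) is not None for k in(0,.03,.06,.1)],'v',[ctrl.ik(tcp(s,0,off=.04)+Z*.15,quat(np.radians(a))) is not None for a in(0,15,25)])
E
```

```text
30 L [(0, True), (12, True), (26, True), (42, True), (56, True), (70, True)] pre [True, True, True, True] v [True, True, True]
30 R [(0, True), (12, True), (26, True), (42, True), (56, True), (70, True)] pre [True, True, True, True] v [True, True, True]
35 L [(0, True), (12, True), (26, True), (42, True), (56, True), (70, True)] pre [True, True, True, True] v [True, True, True]
35 R [(0, True), (12, True), (26, True), (42, True), (56, True), (70, True)] pre [True, True, True, True] v [True, True, True]
40 L [(0, True), (12, True), (26, True), (42, True), (56, True), (70, True)] pre [True, True, True, True] v [True, True, True]
40 R [(0, True), (12, True), (26, True), (42, True), (56, True), (70, True)] pre [True, True, True, False] v [True, True, True]
```

```bash
sed -i "s/^p=tcp.*/p=tcp(s,0,off=.03)/; s/^ctrl.movep(p+Z.*/ctrl.movep(tcp(s,0,off=.04)+Z*.15,quat(np.radians(20))); log('above')/; s/^ctrl.movel(p,max_speed=.2)/ctrl.movep(p,quat(A))/" t1.py; python3 t1.py L
```

```text
above t3.85 [0.6093 0.2179 0.205 ] F [ 0.1  0.1 -0.1]
pre t4.51 [0.6005 0.2158 0.0559] F [ 0.7 -0.4  1.2]
0 t5.03 [0.571  0.2133 0.0576] F [0.1 0.  0.3]
6 t5.37 [0.5641 0.2118 0.0688] F [ 2.1  0.2 -0.6]
12 t5.70 [0.5552 0.2112 0.0804] F [-0.8  0.1 -1. ]
18 t6.03 [0.5462 0.2103 0.0915] F [-0.2 -0.3 -0. ]
26 t6.42 [0.5326 0.2089 0.1042] F [ 0.6  0.2 -0.3]
34 t6.80 [0.5173 0.2074 0.1144] F [-0.3  1.  -0.3]
42 t7.17 [0.501  0.2058 0.1222] F [ 0.3  0.9 -0.2]
50 t7.54 [0.4844 0.2041 0.1272] F [ 0.1  0.2 -0.8]
56 t7.84 [0.4734 0.203  0.1312] F [ 0.3 -0.  -0.1]
62 t8.13 [0.4624 0.2019 0.1338] F [-0.2 -0.5 -0.3]
67 t8.39 [0.4539 0.2011 0.135 ] F [-0.3  0.2 -0.2]
70 t8.64 [0.4492 0.2005 0.1351] F [0.5 0.2 0.2]
end t8.74 [0.4494 0.2005 0.1351] F [ 0.2 -0.1 -0.5]
```

```bash
python3 - <<'E'
import cv2,numpy as np
a=cv2.imread('pics/wL.png');b=cv2.imread('pics/sL.png')[100:500,250:650]
b=cv2.resize(b,(400,400));a=cv2.resize(a,(400,300));c=np.zeros((400,800,3),np.uint8);c[:300,:400]=a;c[:,400:]=b;cv2.imwrite('pics/c1.png',c)
E
```

```text
(no output)
```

View pics/c1.png

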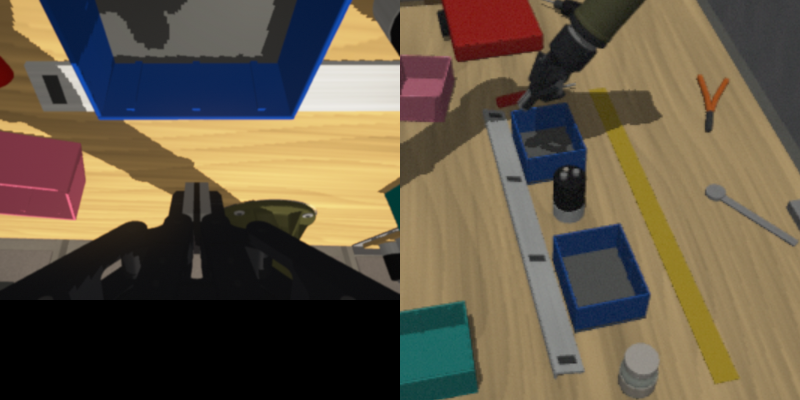

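The wrist view shows the left crate flat, with the fingertip past its rim: it slid over, because the tip is thinner than I assumed. I'll retry lower, with a guarded contact and force-corrected steps.

```bash
cat > t2.py <<'E'
import sys
from h import *
s=sys.argv[1]; h0=.042
ctrl.close_gripper()
ctrl.movep(tcp(s,0,off=.04)+Z*.15,quat(np.radians(20))); log('above')
ctrl.movep(tcp(s,0,h=h0,off=.02),quat(A)); ctrl.pause(.3)
def Fm(n=5):
    f=[]
    for _ in range(n): ctrl.pause(.02); f.append(F())
    return np.mean(f,0)
F0=Fm(); log('pre')
off=.02
def fn(th): return (Fm()-F0)@(U*np.cos(th)+Z*np.sin(th))
while off>-.03:
    ctrl.movel(tcp(s,0,h=h0,off=off),max_speed=.05); f=fn(0)
    if f>3: break
    off-=.003 if off>.0 else .002
print('contact off',off,'f',f); log()
for d in (3,6,10,14,19,25,32,40,48,55,61,66,70):
    th=np.radians(d); ctrl.movel(tcp(s,th,h=h0,off=off),max_speed=.08); f=fn(th)
    k=0
    while f<1.2 and d<60 and k<5:
        off-=.002; k+=1; ctrl.movel(tcp(s,th,h=h0,off=off),max_speed=.05); f=fn(th)
    log(d,'f%.1f off%.3f'%(f,off))
    if f>25 or k==5: print('STOP',k); break
np.save('off%s.npy'%s,off)
snap('wrist','w2%s.png'%s); snap('side','s2%s.png'%s)
a=cv2.imread('pics/w2%s.png'%s);b=cv2.imread('pics/s2%s.png'%s)[100:500,250:650]
c=np.zeros((400,800,3),np.uint8);c[:300,:400]=cv2.resize(a,(400,300));c[:,400:]=b;cv2.imwrite('pics/c2%s.png'%s,c)
E
python3 t2.py L
```

```text
above t9.68 [0.6085 0.2164 0.204 ] F [-0.2 -0.2  0.7]
pre t10.78 [0.5903 0.2148 0.0436] F [-0.4  0.4 -0.5]
contact off -0.004999999999999997 f 4.225959584314291
t14.11 [0.5656 0.212  0.042 ] F [ 4.3 -0.1  0.8]
3 f6.9 off-0.005 t14.44 [0.5635 0.2118 0.0484] F [6.8 1.7 1. ]
6 f8.7 off-0.005 t14.78 [0.561  0.2116 0.0546] F [7.4 1.2 2.4]
10 f10.7 off-0.005 t15.12 [0.557  0.2111 0.0627] F [10.3  1.   4.5]
14 f11.9 off-0.005 t15.47 [0.5524 0.2107 0.0704] F [11.4  1.2  4.8]
19 f12.7 off-0.005 t15.84 [0.5457 0.21   0.0796] F [10.8  2.2  7.5]
25 f15.1 off-0.005 t16.24 [0.5369 0.209  0.0895] F [12.5  1.2  9.3]
32 f17.8 off-0.005 t16.67 [0.5255 0.2079 0.0999] F [13.1  1.7 13.3]
40 f22.7 off-0.005 t17.11 [0.5113 0.2065 0.1099] F [13.4  1.6 18.8]
48 f30.2 off-0.005 t17.54 [0.4963 0.205  0.1177] F [13.7  2.2 28. ]
STOP 0
```

View pics/c2L.png

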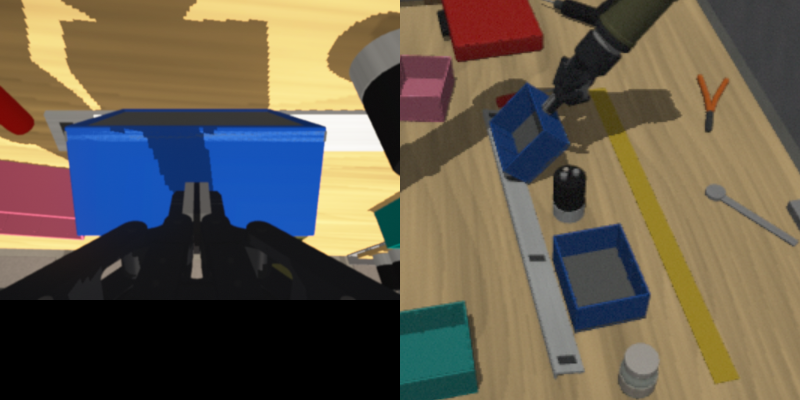

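The crate is at about 45–50° and held. The force build-up comes from my tip-width model pressing about 6 mm too deep. I'll use a constant small tip offset with two-sided force correction and continue.

```bash
python3 - <<'E'
t=open('h.py').read()
t=t.replace("s=.011*abs(np.cos(A)*np.cos(th)-np.sin(A)*np.sin(th))+off","s=.003+off")
open('h.py','w').write(t)
E
cat > t3.py <<'E'
import sys
from h import *
s=sys.argv[1]; h0=.042; off=float(sys.argv[2]); F0=np.array([0,0,0.])
def Fm(n=4):
    f=[]
    for _ in range(n): ctrl.pause(.02); f.append(F())
    return np.mean(f,0)
def fn(th): return (Fm()-F0)@(U*np.cos(th)+Z*np.sin(th))
for d in map(float,sys.argv[3].split(',')):
    th=np.radians(d)
    for k in range(6):
        ctrl.movel(tcp(s,th,h=h0,off=off),max_speed=.06); f=fn(th)
        if f>14: off+=.0015
        elif f<1.5 and d<60: off-=.0015
        else: break
    log(d,'f%.1f off%.4f'%(f,off))
    if f>30: print('STOP'); break
print('off',off)
ctrl.pause(.3)
snap('wrist','w3%s.png'%s); snap('side','s3%s.png'%s)
a=cv2.imread('pics/w3%s.png'%s);b=cv2.imread('pics/s3%s.png'%s)[100:500,250:650]
c=np.zeros((400,800,3),np.uint8);c[:300,:400]=cv2.resize(a,(400,300));c[:,400:]=b;cv2.imwrite('pics/c3%s.png'%s,c)
E
python3 t3.py L -0.003 48,54,60,65,69
```

```text
48.0 f10.1 off-0.0015 t18.27 [0.4985 0.2053 0.1189] F [5.5 0.2 9.1]
54.0 f9.2 off-0.0015 t18.69 [0.4872 0.2042 0.1236] F [5.1 1.  8.1]
60.0 f8.7 off0.0000 t19.42 [0.4772 0.2032 0.1278] F [3.6 0.4 7.3]
65.0 f8.0 off0.0015 t20.10 [0.469  0.2025 0.1307] F [1.5 1.1 7.2]
69.0 f13.3 off0.0015 t20.43 [0.4627 0.2018 0.1323] F [ 3.7  0.2 12.3]
off 0.0015
```

View pics/c3L.png

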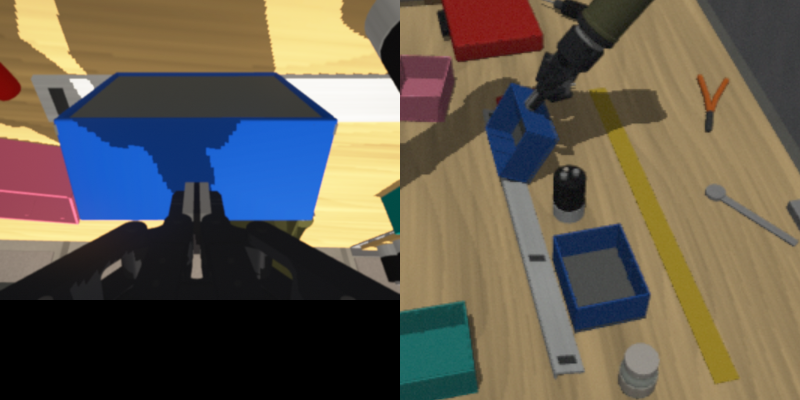

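```bash
python3 - <<'E'
from h import *
# tilt from rim plane / side depth: fit plane of blue far wall from wrist cam
s=get_state(); p=np.array(s['tcp_pos']);q=s['eef_rot'];R=Ro.from_quat([q[1],q[2],q[3],q[0]]).as_matrix()
im,d=vision.grab_frame('wrist'); c=vision.camera_info('wrist');K=np.array(c['mtx']);H=np.array(c['hand_eye'])
hsv=cv2.cvtColor(im,cv2.COLOR_BGR2HSV)
m=(abs(hsv[...,0].astype(int)-112)<12)&(hsv[...,1]>120)&(d>0);v,u=np.nonzero(m)
X=np.c_[u,v,np.ones(len(u))]@np.linalg.inv(K).T*d[m][:,None]
X=(X@H[:3,:3].T+H[:3,3])@R.T+p
best=(0,)
rng=np.random.default_rng(0)
for _ in range(300):
    a=X[rng.choice(len(X),3,False)];n=np.cross(a[1]-a[0],a[2]-a[0]);l=np.linalg.norm(n)
    if l<1e-6: continue
    n/=l; k=(abs((X-a[0])@n)<.002).sum()
    if k>best[0]: best=(k,n)
n=best[1]*np.sign(best[1][2]); print(best[0],len(X),n.round(3),'tilt',np.degrees(np.arcsin(n[2])))
E
```

```text
40175 42609 [0.506 0.047 0.861] tilt 59.484382414290074
```

The left crate's underside (grey panel at top of the wrist view, ~(195,95)) is plain. Tilt is only 59.5°, so I'll go on toward the robot with vertical force control.

```bash
cat >> h.py <<'E'
def tilt():
    s=get_state(); p=np.array(s['tcp_pos']);q=s['eef_rot'];R=Ro.from_quat([q[1],q[2],q[3],q[0]]).as_matrix()
    im,d=vision.grab_frame('wrist'); c=vision.camera_info('wrist');K=np.array(c['mtx']);H=np.array(c['hand_eye'])
    hsv=cv2.cvtColor(im,cv2.COLOR_BGR2HSV)
    m=(abs(hsv[...,0].astype(int)-112)<12)&(hsv[...,1]>120)&(d>0);v,u=np.nonzero(m)
    X=np.c_[u,v,np.ones(len(u))]@np.linalg.inv(K).T*d[m][:,None]
    X=(X@H[:3,:3].T+H[:3,3])@R.T+p
    best=(0,None); rng=np.random.default_rng(0)
    for _ in range(200):
        a=X[rng.choice(len(X),3,False)];n=np.cross(a[1]-a[0],a[2]-a[0]);l=np.linalg.norm(n)
        if l<1e-6: continue
        n/=l; k=(abs((X-a[0])@n)<.002).sum()
        if k>best[0]: best=(k,n)
    n=best[1]*np.sign(best[1][2]); red=((hsv[...,1]>140)&((hsv[...,0]<8)|(hsv[...,0]>172))).sum()
    return np.degrees(np.arcsin(n[2])),n.round(2),int(red)
def lean(target=69,nmax=8):
    """go on towards the robot, pressing lightly, until the wall leans"""
    for k in range(nmax):
        t=tilt(); log('lean','tilt%.1f'%t[0],t[1:])
        if t[0]>target: break
        p=np.array(get_state()['tcp_pos']); ctrl.movel(p-.005*U,max_speed=.06)
        for j in range(5):
            ctrl.pause(.06); f=np.mean([F()[2] for _ in range(3)])
            if f>14: dz=.001
            elif f<2: dz=-.001
            else: break
            ctrl.movel(np.array(get_state()['tcp_pos'])+dz*Z,max_speed=.05)
        if np.linalg.norm(F())>30: print('hard'); break
E
python3 -c "
from h import *
lean()"
```

```text
lean tilt59.6 (array([0.5 , 0.05, 0.86]), 5626) t20.93 [0.4628 0.2018 0.1323] F [ 3.6 -0.1 13.5]
lean tilt62.0 (array([0.47, 0.05, 0.88]), 5539) t21.28 [0.4572 0.2012 0.1334] F [ 3.4  0.5 13.7]
lean tilt64.2 (array([0.43, 0.04, 0.9 ]), 6683) t21.64 [0.4514 0.2007 0.1345] F [ 2.6  0.2 13.4]
lean tilt67.3 (array([0.38, 0.04, 0.92]), 6660) t22.00 [0.4454 0.2001 0.1352] F [ 1.3  0.4 11.6]
lean tilt70.1 (array([0.34, 0.03, 0.94]), 6507) t22.36 [0.4392 0.1994 0.1358] F [0.4 0.2 9.9]
```

```bash
cat >> h.py <<'E'
def down(s,W):
    ctrl.pause(1.0); log('held','tilt%.1f'%tilt()[0])
    for x,z in W:
        k=(x-LIP[s][0])/U[0]; p=LIP[s]+U*k; p[2]=z; ctrl.movel(p,max_speed=.08)
    log('down'); p=p+.03*U; ctrl.movel(p,max_speed=.1); log('clear')
W=[(.4454,.1352),(.4514,.1345),(.4572,.1334),(.4628,.1323),(.469,.1307),(.4772,.1278),(.4872,.1236),(.4985,.1189),(.5125,.112),(.5255,.101),(.5369,.0905),(.5457,.0805),(.5524,.072),(.561,.056),(.567,.046),(.573,.046)]
E
python3 -c "
from h import *
im,d=snap('wrist','w4L.png')
down('L',W)
im,d=snap('top','top4.png'); c=vision.camera_info('top');K,R,t=[np.array(c[k]) for k in('mtx','R','t')]
v,u=np.nonzero(d>0);X=(np.c_[u,v,np.ones(len(u))]@np.linalg.inv(K).T*d[v,u][:,None]-t)@R
h=cv2.cvtColor(im,cv2.COLOR_BGR2HSV)[v,u].astype(int)
m=(abs(h[:,0]-112)<12)&(h[:,1]>120)&(X[:,1]>.1)&(X[:,1]<.32)&(X[:,0]>.4)&(X[:,0]<.65)&(X[:,2]>.045)&(X[:,2]<.2)
print(m.sum(),cv2.minAreaRect(X[m][:,:2].astype(np.float32)),np.percentile(X[m][:,2],[10,50,98]))
"
```

```text
held tilt70.3 t23.46 [0.4393 0.1995 0.1358] F [ 0.3 -0.6  9.6]
down t28.13 [0.5726 0.2126 0.0457] F [-0.  -0.  -0.3]
clear t28.58 [0.6025 0.2155 0.0457] F [-0.2  0.2 -0.3]
122 ((0.5030590891838074, 0.18149444460868835), (0.11771652102470398, 0.1005372628569603), 5.946288108825684) [0.05210644 0.0671662  0.07503135]
```

Left crate is back down flat at its place (x 0.503). Now the right crate along the same path, shifted by the found contact.

```bash
cat > t5.py <<'E'
from h import *
s='R'
def P(k,z):
    p=LIP[s]+U*k; p[2]=z; return p
def fx(th):
    f=[]
    for _ in range(3): ctrl.pause(.015); f.append(F())
    return np.mean(f,0)@(U*np.cos(th)+Z*np.sin(th))
p=np.array(get_state()['tcp_pos'])
ctrl.movep(tcp(s,0,off=.04)+Z*.15,quat(np.radians(20)))
ctrl.movep(P(.137,.042),quat(A)); log('pre')
k=.137
while k>.110:
    ctrl.movel(P(k,.042),max_speed=.06); f=fx(0)
    if f>3.5: break
    k-=.002
du=k-.124; log('contact du%.4f f%.1f'%(du,f))
path=[(6,.561,.0546),(12,.555,.067),(19,.5457,.0796),(25,.5369,.0895),(32,.526,.1004),(40,.5123,.1115),(48,.4985,.1189),(54,.4872,.1236),(60,.4772,.1278),(65,.469,.1307),(69,.4628,.1323)]
rec=[]
for d,x,z in path:
    th=np.radians(min(d,60)); n=np.array([np.cos(th),np.sin(th)])
    q=np.array([(x-.4422)/U[0]+du,z])
    if d==6: b=0.
    for j in range(5):
        a=q+b*n; ctrl.movel(P(*a),max_speed=.08); f=fx(th)
        if f>16: b+=.0015
        elif f<1.5: b-=.0015
        else: break
    rec.append((LIP[s][0]+U[0]*a[0],a[1])); log(d,'f%.1f b%.4f'%(f,b))
    if f>30 or (j==4 and f<1): print('STOP'); break
np.save('recR.npy',rec)
if j<4: lean(target=68)
snap('wrist','w5R.png',1)
E
python3 t5.py
```

```text
pre t30.75 [ 0.6128 -0.1254  0.0426] F [ 0.6 -1.2  1.5]
contact du-0.0010 f7.4 t33.15 [ 0.5997 -0.1264  0.0421] F [7.2 1.2 1.2]
6 f8.8 b0.0000 t33.52 [ 0.595  -0.1273  0.0547] F [ 9.  -0.1  1.7]
12 f8.7 b0.0000 t33.89 [ 0.5887 -0.1281  0.0669] F [ 8.6 -0.4  2.5]
19 f11.5 b0.0000 t34.29 [ 0.5797 -0.129   0.0796] F [10.2 -0.6  5.9]
25 f12.4 b0.0000 t34.66 [ 0.5707 -0.13    0.0897] F [10.  -2.4  7.3]
32 f9.9 b0.0000 t35.05 [ 0.5592 -0.1311  0.1003] F [ 7.8 -1.   7.1]
40 f6.4 b0.0000 t35.48 [ 0.5452 -0.1322  0.111 ] F [ 5.  -1.   4.1]
48 f6.2 b0.0000 t35.88 [ 0.5315 -0.1335  0.1185] F [ 4.2 -1.4  4.5]
54 f6.3 b0.0000 t36.23 [ 0.5203 -0.1346  0.1233] F [ 4.8 -1.9  5.3]
60 f6.0 b0.0000 t36.56 [ 0.5103 -0.1356  0.1276] F [ 2.6 -1.3  5.9]
65 f6.3 b0.0000 t36.87 [ 0.502  -0.1364  0.1305] F [ 2.8 -2.   5. ]
69 f6.0 b0.0000 t37.17 [ 0.4958 -0.137   0.1321] F [ 2.2 -2.8  5.3]
lean tilt61.0 (array([0.48, 0.05, 0.87]), 3485) t37.22 [ 0.4959 -0.1371  0.1321] F [ 2.2 -1.9  5.6]
lean tilt62.5 (array([0.46, 0.05, 0.89]), 3900) t37.58 [ 0.4915 -0.1376  0.1328] F [ 2.5 -0.9 12.8]
lean tilt65.3 (array([0.42, 0.04, 0.91]), 4364) t37.93 [ 0.4869 -0.1381  0.1336] F [ 3.3 -0.6 12. ]
lean tilt67.2 (array([0.39, 0.04, 0.92]), 4852) t38.29 [ 0.4821 -0.1386  0.1343] F [ 2.2 -0.7 11.1]
lean tilt69.3 (array([0.35, 0.04, 0.94]), 5391) t38.65 [ 0.4772 -0.1391  0.1349] F [ 1.2 -0.4 10.1]
```

View pics/w5R.png

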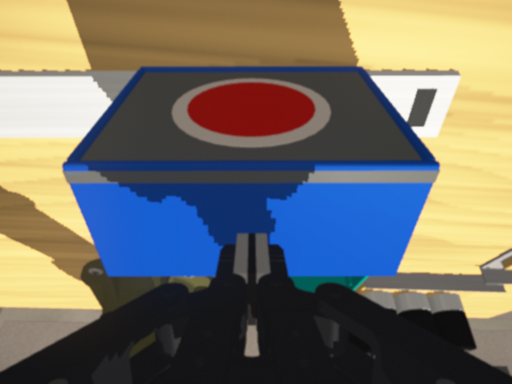

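The red stamp on a white ring at (251,109) means the right crate is the stamped one. Let it down, open the fingers above it, and measure.

```bash
cat >> h.py <<'E'
def crate(n='side',y0=-.25,y1=-.03,x1=.8,f=None):
    im,d=vision.grab_frame(n); c=vision.camera_info(n);K,R,t=[np.array(c[k]) for k in('mtx','R','t')]
    if f: cv2.imwrite('pics/'+f,cv2.resize(im,None,fx=1.5,fy=1.5))
    v,u=np.nonzero(d>0);X=(np.c_[u,v,np.ones(len(u))]@np.linalg.inv(K).T*d[v,u][:,None]-t)@R
    h=cv2.cvtColor(im,cv2.COLOR_BGR2HSV)[v,u].astype(int)
    m=(abs(h[:,0]-112)<12)&(h[:,1]>120)&(X[:,1]>y0)&(X[:,1]<y1)&(X[:,0]>.4)&(X[:,0]<x1)&(X[:,2]>.045)&(X[:,2]<.12)
    r=cv2.minAreaRect(X[m][:,:2].astype(np.float32)); print(n,m.sum(),[np.round(k,4) for k in r],np.percentile(X[m][:,2],[50,98]).round(3)); return r
E
python3 - <<'E'
from h import *
rec=[tuple(r) for r in np.load('recR.npy')]
WR=[(.4869,.1336),(.4915,.1328)]+rec[::-1]+[(.602,.045),(.608,.045)]
down('R',WR)
ctrl.movep(tcp('R',0,off=.04)+Z*.15,quat(np.radians(10)))
ctrl.ungrasp()
p=LIP['R']-.025*U; p[2]=.13
ctrl.movep(p,quat(0)); log('behind')
crate(f='s6.png'); crate('top'); crate(y0=.1,y1=.32)
E
```

```text
held tilt69.6 t39.75 [ 0.4772 -0.1391  0.1349] F [ 1.2 -0.9 10.2]
down t44.23 [ 0.6078 -0.1258  0.0448] F [-0.   0.  -0.3]
clear t44.68 [ 0.6374 -0.1232  0.0448] F [-0.7 -0.5 -0.1]
behind t47.00 [ 0.4521 -0.1416  0.1307] F [ 1.1 -0.4  0.7]
side 843 [array([ 0.5343, -0.1339]), array([0.1182, 0.1519]), np.float64(5.5272)] [0.061 0.072]
top 52 [array([ 0.5657, -0.1032]), array([0.091 , 0.1848]), np.float64(42.8401)] [0.066 0.076]
side 84 [array([0.4915, 0.1936]), array([0.0587, 0.1826]), np.float64(46.9875)] [0.064 0.072]
```

```bash
python3 - <<'E'
from h import *
p=np.array(get_state()['tcp_pos']); p=LIP['R']-.025*U; p[2]=.03
ctrl.movel(p,max_speed=.12); log('low')
ctrl.movel(p+.015*U,max_speed=.06); log('touch')
ctrl.movel(p+.152*U,max_speed=.06); log('pushed')
crate(f='s7.png')
E
```

```text
low t48.13 [ 0.4513 -0.1417  0.0304] F [ 0.1 -0.6  0.3]
touch t48.53 [ 0.4666 -0.1399  0.0302] F [-0.2  0.3  0.1]
pushed t50.97 [ 0.6006 -0.1268  0.0299] F [-5.2 -0.6  3.8]
side 715 [array([ 0.6607, -0.1209]), array([0.1413, 0.1531]), np.float64(6.036)] [0.06  0.072]
```

```bash
python3 - <<'E'
from h import *
p=np.array(get_state()['tcp_pos'])
ctrl.movel(p+.013*U,max_speed=.05); log('pushed')
p=np.array(get_state()['tcp_pos'])
ctrl.movel(p-.03*U,max_speed=.1); q=p-.03*U; q[2]=.2; ctrl.movel(q,max_speed=.2)
q=[.38,-.05,.3]; ctrl.movep(q,quat(0)); log('clear')
crate(); crate('top'); crate('top',y0=.1,y1=.32,x1=.65); crate(y0=.1,y1=.32,x1=.65); snap('side','s8.png')
E
```

```text
pushed t51.39 [ 0.6138 -0.1254  0.0297] F [ 0.9  0.7 -0.3]
clear t53.79 [ 0.381  -0.0497  0.2998] F [-1.1  0.4 -0.4]
side 1063 [array([ 0.6848, -0.1191]), array([0.1198, 0.1517]), np.float64(5.3607)] [0.06  0.072]
top 118 [array([ 0.6856, -0.1177]), array([0.1182, 0.1489]), np.float64(5.5748)] [0.069 0.075]
top 133 [array([0.5006, 0.2057]), array([0.1172, 0.1492]), np.float64(6.0059)] [0.068 0.075]
side 661 [array([0.5002, 0.2051]), array([0.1185, 0.156 ]), np.float64(5.6849)] [0.059 0.072]
```

View pics/s8.png

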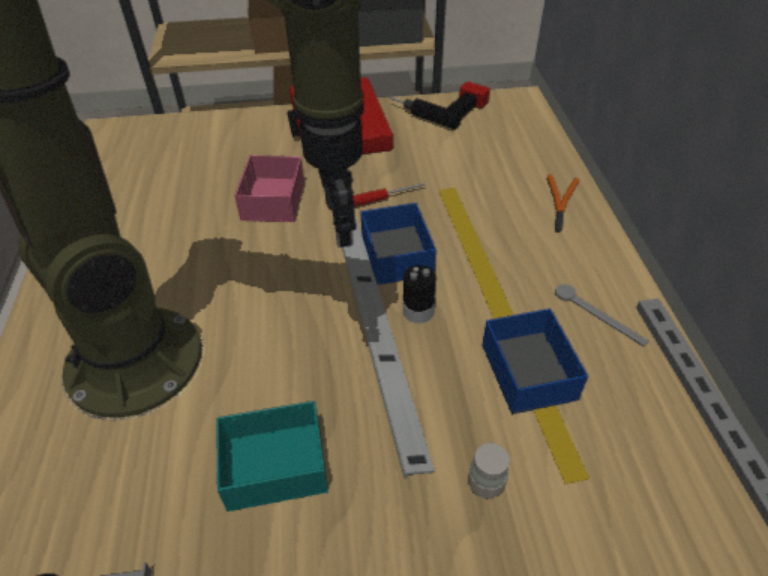

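The stamped crate stands centred on the line at (533,360). The plain crate at (397,243), the cap (419,293), jar (489,470) and screwdriver (388,195) are in place, and the arm is clear.

```bash
python3 -c "
from h import *
print(ticket.close_job())"
```

```text
the job is handed in; nothing more can be done
None
```

The job is handed in: both crates were tipped to about 70° and held, left then right, and the stamped one (right) now stands about 1 mm from the dispatch line's centre line and 1° off square. The plain crate is about 4 mm from its start, the capacitor, screwdriver and jar look undisturbed, and no verdict was shown.

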